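# Slide the waveguide spacer along the rail into the corner pocket

## Robot

A 6-joint arm with a two-finger parallel gripper is mounted at the origin on the work surface. World frame = base frame: x ahead of the robot, y to its left, z up, the work surface at z = 0. Lengths are in m, angles in rad, forces in N, time in s.
With the tool pointing down it reaches from about 0.275 to 0.825 m from the base axis. Payload 4.9 kg.
Tool frame: the origin (TCP) lies at the very end of the fingers, on their centre line; the grasp point (between the pads) lies 19 mm behind it; z points along the fingers, y is the direction in which the jaws open and shut (so a half turn about z gives the same grasp; the last joint's range is limited). The gripper opens to 85 mm and grips with 20 to 120 N. Pads are 22 mm wide; open, the fingers measure 114 mm over their backs; the gripper's body (76 mm by 85 mm) begins 54 mm behind the grasp point. The pads swing forward as they close: fully open they stand 13 mm farther back than shut.
Start: joints at [-1.385, 0.326, -0.193, 1.052, 0, 1.437], TCP at [0.173, -0.522, 0.231] pointing down, gripper open.
Joint ranges: [-2.65, 2.65], [-0.97, 1.79], [-1.3, 1.35], [-1.93, 2.1], [-1.47, 1.37], [-3.14, 3.14]. Speed limits (rad/s): [2.57, 2.57, 3.14, 3.14, 3.14, 3.14].

## Interface

Orientations are given as a rotation vector (axis times angle).
In Python, from bench import robot gives the robot as it stands.
- The arm moves only by the tool step_arm, never from a script. Its argument "targets" is a list of rows, each a list of 2 entries, a list of its own where there are three numbers: the shift along the tool's x, y, z in cm, then the turn about the tool's z in rad. In form: [[[dx, dy, dz], roll], ...]. A call has exactly 8 rows; each row shifts and turns the commanded pose from where the row before left it, along the tool's axes as they then stand; what a row does not reach is not made up. A row lasts 1/12 s, in which the tool goes at most 41.7 mm and 7.16 degrees, less where a joint would pass 70% of its speed; a pose out of reach is approached as far as the arm can. A call with a gripper value outside its range is refused whole. "claw" is the opening, from 0 (shut) to 1 (fully open), set as the call begins (left out, the last holds). The fingers move at their own pace and stop on an object; "grip_force" is the grip in N (left out, the last holds). Time passes only in rows, so rows that do not move let the fingers close, or fill a call up. It gives the time, the measured TCP pose, the force and the opening at its end, in the units of the state.
- robot.get_state(): the state, without advancing time (a new reading comes with each control period).
- robot.camera(name): name is "scene" or "top" or "wrist"; returns a dict with "pixels" (480x640x3 uint8, red, green, blue), "depth" (480x640 float32, m along the optical axis (not along the pixel's ray), 0 where there is no reading), "mtx" (3x3 intrinsics, pixels), "rvec" (rotation vector, rad) and "tvec" (3), from world to camera coordinates, as OpenCV has them; the wrist camera has in their place "T_tool_cam" (4x4, takes a point from camera to tool coordinates, whose origin is the TCP and whose axes are the flange's). Camera axes: x right, y down, z forward; pixel columns grow to the right and rows downward; lengths in m; the calibration is good to about 2 mm. A picture is of the moment at which its call begins: read the wrist's pose just before it.
- robot.finish_job(): hands the job in, once; it reports no verdict.
The state is a dict: "time_s": time; "joints": joint angles; "joint_vel": joint speeds; "joint_torque": joint torques, N m; "eef_pos": TCP position; "tool_rot": TCP orientation; "ft_force": force on the tool from outside, world axes, zero at the start; "moment": the same for the moment, N m; "grip_width": opening from 0.0 (shut) to 1.0 (fully open).
Only numpy, scipy, OpenCV 4.12 (cv2) and the standard library are available. Lean on these libraries where they do the work, as an engineer would, in place of code of your own. Each camera call takes 0.05 s, during which the arm holds its last target.

## Task

With your fingertips, push the square waveguide spacer across the fixture plate until its side lies flat against the long rail, then slide it along the rail into the corner pocket until it is fully home against the end stop. Push it only: do not lift or tip it. Leave the round spacer, the brass adapter and everything else on the bench where they are.

Things in the scene. Friction and masses are not known exactly. Their poses are not given: they have to be found in the camera images.
- fixture: fixture fixed to the bench: dark steel plate 170 (x) x 300 (y) mm, 10 mm thick, carrying a rail, an end stop and a lip, aluminium bars standing 12 mm above the plate (tops 22 mm above the bench). Origin: centre of the plate's underside; z up, +x away from the robot towards the rail, +y to the robot's left along the rail towards the end stop. The rest of the plate is flat and open.
- rail_face (a point): midpoint of the rail's inner face, 16 mm above the bench, at fixture x = +65, y = 0 mm. The rail runs along fixture y from -147 to +147 mm, near the plate's far edge. Axes as the fixture's.
- stop_face (a point): on the end stop's inner face, 16 mm above the bench, at fixture x = +41, y = +130 mm. The stop is a bar along x, square to the rail, at the plate's +y end. Axes as the fixture's.
- lip_face (a point): on the inner face of the short lip that faces the rail, 16 mm above the bench, at fixture x = +14, y = +119 mm; straight and 12 mm thick from y = +108 to +130 mm. From y = +108 back to +93 mm a slanted lead-in flares away from the rail. Rail, stop and lip form the corner pocket, 51 mm wide, open towards -y and above.
- pocket_seat (a point): where the centre of the square spacer is when it is fully home in the pocket, touching rail and end stop: fixture x = +41, y = +106 mm, 17 mm above the bench. Axes as the fixture's.
- square_spacer: loose square aluminium waveguide spacer, 48 x 48 mm, 14 mm thick, about 75 g, lying flat on the plate, with a rectangular hole of 26 x 12 mm through its middle; origin at the centre of its underside, x and y axes along its sides. It starts well clear of the rail, up to 0.35 rad askew to the fixture, at one of two places on the plate's near half.
- square_spacer_center (a point): centre of the square spacer, half-way up (17 mm above the bench when flat on the plate)
- round_spacer_center (a point): centre, half-way up, of a loose round aluminium spacer ring, 44 mm across, hole 18 mm, 14 mm thick, lying on the plate at the other of the two places. Leave it alone: it is clear of the strip along the rail by some 20 mm.
- coax_adapter: small upright stepped brass coaxial adapter, 22 mm across, 36 mm tall, standing loose on the plate behind the pocket's lip; origin at the centre of its underside. Leave it alone.
- power_sensor: pale grey and blue power sensor, about 120 x 46 x 36 mm, lying loose on the bench to the robot's right; origin under its middle. Leave it alone.
- screwdriver: screwdriver lying on the bench to the robot's right. Leave it alone.
- wrench: wrench lying on the bench to the robot's left. Leave it alone.
- dust_cap: black plastic disc, 32 mm across, 14 mm high, on the bench to the robot's left; origin under its middle. Leave it alone.
Mind the look-alikes: they are no part of the job. What is shaped like the square_spacer but orange is not meant.

How it is judged:
On the way:
1. the square spacer lies flat against the rail (gap under 3 mm, within 0.1 rad), still short of the pocket (x of square_spacer_center in the frame of fixture above 0.038 m and y of square_spacer_center in the frame of fixture below 0.075 m and (angle between the x axis of square_spacer and the x axis of fixture, either way round below 0.1 rad or angle between the x axis of square_spacer and the y axis of fixture, either way round below 0.1 rad)), for 0.1 s.
At the end, for the whole second after the job is handed in: the square spacer lies flat and still in the corner pocket, between rail and lip (within 4 mm of the rail), within 3 mm of the end stop and within 0.1 rad of square to the rail (x of square_spacer_center in the frame of fixture between 0.037 and 0.043 m and y of square_spacer_center in the frame of fixture between 0.103 and 0.108 m and height (world z) of square_spacer_center below 0.019 m and (angle between the x axis of square_spacer and the x axis of fixture, either way round below 0.1 rad or angle between the x axis of square_spacer and the y axis of fixture, either way round below 0.1 rad) and linear speed of square_spacer below 0.01 m/s); the robot touches nothing.
It fails at once if the square spacer is lifted off the plate or tipped (height (world z) of square_spacer_center above 0.022 m or angle between square_spacer's own z axis and vertical above 0.2 rad).
It fails at once if the square spacer nears the pocket away from the rail (over 11 mm off it) instead of along it (x of square_spacer_center in the frame of fixture below 0.03 m and y of square_spacer_center in the frame of fixture above 0.06 m).
It fails at once if the round spacer is moved by more than 10 mm (distance of round_spacer_center from where it was at the start of the episode above 0.01 m).
It fails at once if the adapter is moved by more than 10 mm or knocked over (distance of coax_adapter from where it was at the start of the episode above 0.01 m or angle between coax_adapter's own z axis and vertical above 0.3 rad).
It fails at once if another thing on the bench is moved by more than 20 mm (distance of any of power_sensor, screwdriver, wrench, dust_cap from where it was at the start of the episode above 0.02 m).
It also fails if it takes over 53 s, if anything falls off the work surface, if the arm or the gripper's body presses on something with over 40 N, if the wrist force passes 120 N, or if a joint passes its speed limit or range.

## Working session

There is one attempt and no reset: what is moved stays moved. The work goes in short steps, Python scripts to look and compute and a tool call to move; the robot and the scene stay as the last step left them, time stands still between calls to the robot, and variables do not carry over. Pictures are saved under pics/ and viewed, and the job is handed in when it is done.

Besides the shell and the picture viewer there is one more tool, called after ">>>" as name(argument=value, ...), one argument or row to a line, values as JSON. step_arm: Moves the arm, as the interface text tells. Its arguments: {"type":"object","properties":{"targets":{"type":"array","items":{"type":"array"}},"claw":{"type":"number"},"grip_force":{"type":"number"}},"required":["targets"]}

```bash
mkdir -p pics; python3 - <<'E'
from bench import robot
import cv2,numpy as np
s=robot.get_state();print(s)
for n in ["top","scene"]:
    c=robot.camera(n)
    cv2.imwrite(f"pics/{n}0.png",c["pixels"][:,:,::-1])
    np.savez(f"{n}0.npz",**c)
    print(n,c["mtx"].tolist(),c["rvec"],c["tvec"])
E
```

```text
{'time_s': 0.0, 'joints': array([-1.38517725e+00,  3.26931881e-01, -1.93606582e-01,  1.05196527e+00,
        2.33487649e-05,  1.43659654e+00]), 'joint_vel': array([ 0.00063137, -0.00037466, -0.00094915,  0.00083568,  0.0016907 ,
       -0.00127081]), 'joint_torque': array([ 5.27165503e-04, -4.43400693e+01,  2.62439847e+01,  1.54471700e-02,
       -1.52743746e-04, -8.03196997e-06]), 'eef_pos': array([ 0.1728272 , -0.52153183,  0.23049973]), 'tool_rot': array([-3.09982564e+00, -4.99960116e-01,  3.22639704e-05]), 'ft_force': array([0.5042914 , 0.10964259, 0.77957299]), 'moment': array([-0.00460699,  0.00345141,  0.02786478]), 'grip_width': 1.0017911558480235}
top [[566.8538985411618, 0.0, 323.14916969279574], [0.0, 566.8538985411618, 242.2941579272458], [0.0, 0.0, 1.0]] [ 2.12636499 -2.15473592  0.19069011] [-0.0103788   0.5128751   1.26895761]
scene [[606.2032710522396, 0.0, 318.4669390979389], [0.0, 606.2032710522396, 235.99283633166436], [0.0, 0.0, 1.0]] [ 2.35373693  0.98826601 -0.31431516] [-0.3380795  -0.25963132  1.51187328]
```

View pics/top0.png

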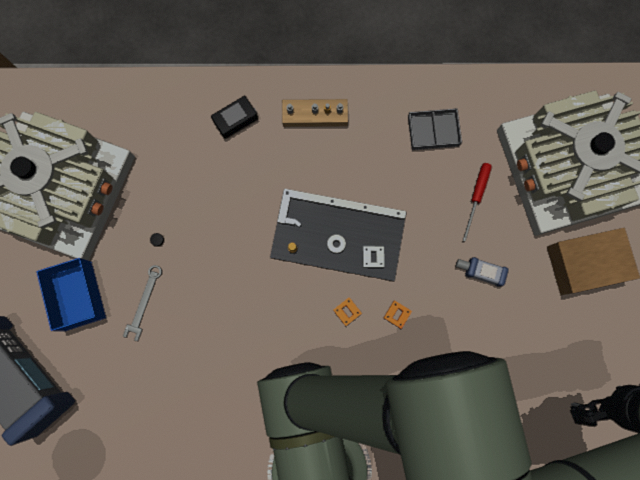

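View pics/scene0.png

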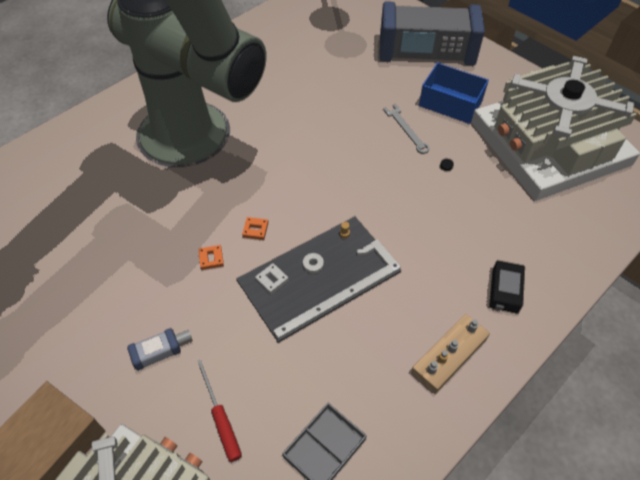

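```bash
cat > h.py <<'E'
import cv2,numpy as np
def proj_ray(c,uv,z):
    R=cv2.Rodrigues(np.asarray(c["rvec"]).reshape(3,1))[0];t=np.asarray(c["tvec"]).reshape(3)
    uv=np.atleast_2d(np.asarray(uv,float))
    d=np.c_[uv,np.ones(len(uv))]@np.linalg.inv(c["mtx"]).T
    o=-R.T@t; d=d@R
    return o+d*((z-o[2])/d[:,2])[:,None]
E
python3 - <<'E'
import cv2,numpy as np
c=np.load("top0.npz");im=c["pixels"][:,:,::-1]
crop=im[180:340,260:420]
cv2.imwrite("pics/crop0.png",cv2.resize(crop,(800,600)[0:1]*1+(800,) if 0 else (600,600),interpolation=cv2.INTER_CUBIC))
from h import *
print(proj_ray(c,[[373,257],[337,243],[292,247]],.02))
E
```

```text
[[ 0.48004793 -0.13395216  0.02      ]
 [ 0.51438366 -0.05006575  0.02      ]
 [ 0.50616318  0.05586492  0.02      ]]
```

View pics/crop0.png

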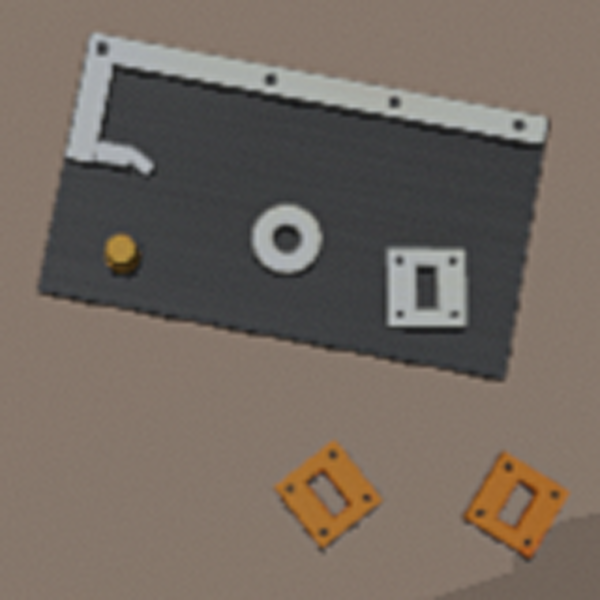

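```bash
python3 - <<'E'
import cv2,numpy as np
from h import *
c=np.load("top0.npz")
f=lambda p:np.array(p,float)/3.75+[260,180]-0.4
nl,nr=proj_ray(c,f([[38,292],[505,380]]),.01)[:,:2]
d=nl-nr;print(nl,nr,np.linalg.norm(d))
a=proj_ray(c,f([[113,66],[545,142]]),.022)[:,:2]; print("rail dir",a, np.arctan2(*( (a[0]-a[1])[::-1])))
y=d/np.linalg.norm(d);x=np.array([y[1],-y[0]])
o=(nl+nr)/2+x*.085
print("yaw",np.arctan2(x[1],x[0]),"origin",o, "rail x",(a-o)@x,(a-o)@y)
sq=proj_ray(c,f([[387,248],[466,248],[468,328],[386,327]]),.024)[:,:2]
print(sq, sq.mean(0),np.linalg.norm(np.diff(sq,axis=0),axis=1))
for p in [sq.mean(0),proj_ray(c,f([[287,239]]),.024)[0,:2],proj_ray(c,f([[121,247]]),.046)[0,:2],*sq]:
    print("fix",(p-o)@x*1000,(p-o)@y*1000)
from bench import robot
w=robot.camera("wrist");print(w["T_tool_cam"],w["mtx"])
E
```

```text
[0.48340652 0.10891174] [ 0.42408048 -0.18334104] 0.29821344997230803
rail dir [[ 0.62595331  0.06055881]
 [ 0.57344492 -0.21227913]] 1.3806682639088408
yaw -0.20027433192598332 origin [ 0.53704452 -0.0541244 ] rail x [0.06431681 0.06713585] [ 0.13007828 -0.14775212]
[[ 0.50647441 -0.11035184]
 [ 0.50586112 -0.15984498]
 [ 0.45545411 -0.15948507]
 [ 0.45673419 -0.10844997]] [ 0.48113096 -0.13453296] [0.04949694 0.0504083  0.05105115]
fix -38.79963258036047 -89.9247061191921
fix -24.854183756125416 1.3428852545343304
fix -52.529738876732715 100.74224565507936
fix -18.77329225556878 -61.185129525140255
fix -9.528244301895413 -109.81101074519836
fix -58.999328609038315 -119.48617445320141
fix -67.8976651549393 -69.21650975322842
[[-4.11077067e-04 -9.52482715e-01 -3.04592364e-01  7.91946676e-02]
 [ 9.99999906e-01 -3.48503872e-04 -2.59800058e-04 -4.98532733e-04]
 [ 1.41303446e-04 -3.04592442e-01  9.52482768e-01 -1.43741034e-01]
 [ 0.00000000e+00  0.00000000e+00  0.00000000e+00  1.00000000e+00]] [[376.75639258   0.         317.32302318]
 [  0.         376.75639258 242.45720286]
 [  0.           0.           1.        ]]
```

The aluminium square at top-image pixel (374,257) is the one meant. It is grey, square, and has the rectangular hole. The two orange ones at (347,312) and (397,314) are off the plate and are look-alikes. The round ring is at (337,243) and the adapter at (292,247). Next I move above the start of the push for a wrist view.

>>> step_arm(
  targets=[
    [[2.3,-1.9,0],0],
    [[2.3,-1.9,0],0],
    [[2.3,-1.9,0],0],
    [[2.3,-1.9,0],0],
    [[2.3,-1.9,0],0],
    [[2.3,-1.9,0],0],
    [[2.3,-1.9,0],0],
    [[2.3,-1.9,0],0],
  ],
)

```text
time_s: 0.82
eef_pos: [0.3002, -0.3185, 0.2311]
tool_rot: [-3.101, -0.5, 0.0]
ft_force: [0.2, 0.3, -0.1]
grip_width: 1.0
```

>>> step_arm(
  targets=[
    [[2.3,-1.9,0],0],
    [[2.3,-1.9,0],0],
    [[2.3,-1.9,0],0],
    [[2.3,-1.9,0],0],
    [[2.3,-1.9,0],0],
    [[2.3,-1.9,0],0],
    [[2.3,-1.9,0],0],
    [[2.3,-1.9,0],0],
  ],
)

```text
time_s: 1.48
eef_pos: [0.4271, -0.1164, 0.2312]
tool_rot: [-3.101, -0.5, 0.0]
ft_force: [0.4, -1.0, 0.2]
grip_width: 1.002
```

>>> step_arm(
  targets=[
    [[0,0,0],0.08],
    [[0,0,0],0.08],
    [[0,0,0],0.08],
    [[0,0,0],0.08],
    [[0,0,0],0.08],
    [[0,0,0],0.08],
    [[0,0,0],0.04],
    [[0,0,0],0],
  ],
)

```text
time_s: 2.15
eef_pos: [0.4265, -0.1177, 0.2311]
tool_rot: [-3.126, 0.315, 0.001]
ft_force: [-0.3, 0.5, -0.8]
grip_width: 0.999
```

```bash
cat >> h.py <<'E'
def wcam(robot,name):
    s=robot.get_state();w=robot.camera("wrist")
    T=np.eye(4);T[:3,:3]=cv2.Rodrigues(np.asarray(s["tool_rot"]))[0];T[:3,3]=s["eef_pos"]
    W=np.linalg.inv(T@w["T_tool_cam"])
    c=dict(pixels=w["pixels"],depth=w["depth"],mtx=w["mtx"],rvec=cv2.Rodrigues(W[:3,:3])[0],tvec=W[:3,3])
    np.savez(name+".npz",**c);cv2.imwrite(f"pics/{name}.png",w["pixels"][:,:,::-1])
    tx=T[:3,0];print("tcp",s["eef_pos"],"toolx yaw",np.arctan2(tx[1],tx[0]),"tilt z",T[:3,2],"t",s["time_s"],"F",s["ft_force"])
    return c
E
python3 - <<'E'
from bench import robot
from h import *
wcam(robot,"w1")
E
```

```text
tcp [ 0.42650347 -0.11773383  0.23111083] toolx yaw -0.20073674938820002 tilt z [-4.08568159e-04  1.68507771e-04 -9.99999902e-01] t 2.15 F [-0.34341233  0.47158817 -0.79097165]
```

View pics/w1.png

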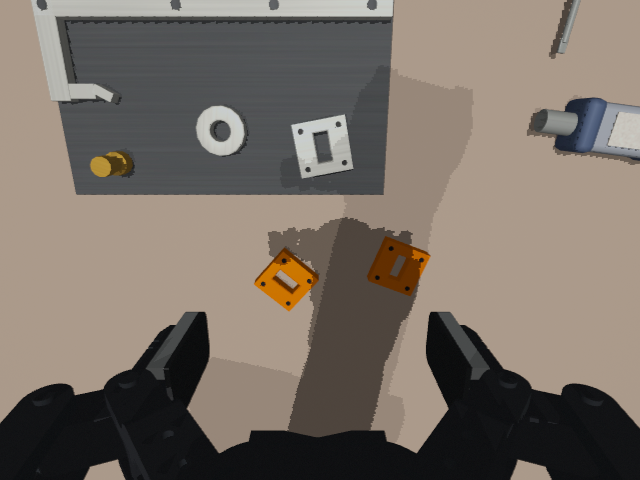

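The picture shows the grey square spacer at (323,147), askew. The ring is at (221,131), the adapter at (105,165), and the rail face runs along row ~18. The two orange pieces are below, at (287,279) and (399,265). Now I measure the poses.

```bash
python3 - <<'E'
from h import *
c=np.load("w1.npz");im=c["pixels"].astype(int)
m=((im.min(2)>150)).astype(np.uint8)
n,l,st,ce=cv2.connectedComponentsWithStats(m)
for i in range(1,n):
    if st[i,4]>300: print(st[i],ce[i])
l0=l[150,300]
pts=None
for i in range(1,n):
    if st[i,4]>300 and 290<ce[i][0]<360 and 110<ce[i][1]<180:
        yy,xx=np.nonzero(l==i); w=proj_ray(c,np.c_[xx,yy],.024)[:,:2]
        r=cv2.minAreaRect((w*1000).astype(np.float32));print("sq",r)
    if st[i,4]>300 and 190<ce[i][0]<250 and 100<ce[i][1]<160:
        yy,xx=np.nonzero(l==i); w=proj_ray(c,np.c_[xx,yy],.024)[:,:2];print("ring",cv2.minEnclosingCircle((w*1000).astype(np.float32)))
P=lambda u,z:proj_ray(c,u,z)[:,:2]*1000
nl,nr=P([[77,194.5],[384,194.5]],.01);print(nl,nr,np.linalg.norm(nl-nr))
a=P([[64,17],[393,16]],.022)
y=(nl-nr)/np.linalg.norm(nl-nr);x=np.array([y[1],-y[0]]);o=(nl+nr)/2+x*85
print("yaw",np.arctan2(x[1],x[0]),o,"rail",(a-o)@x,(a-o)@y)
print("oranges",(P([[287,279],[399,265]],.014)-o)@np.c_[x,y],"tcp",(np.array([426.5,-117.7])-o)@np.c_[x,y])
sq=np.array(r[0]);print("sq fix",(sq-o)@np.c_[x,y])
E
python3 - <<'E'
import cv2;im=cv2.imread("pics/w1.png")[0:200,30:430];cv2.imwrite("pics/w1c.png",cv2.resize(im,None,fx=2,fy=2,interpolation=3))
E
```

```text
[  31    0  362  102 7651] [167.60096719  24.70108483]
[ 196  106   48   49 1466] [219.68485675 129.92087312]
[ 594  107   46   45 1458] [619.82990398 129.24485597]
[ 291  115   62   63 2277] [322.24462011 145.58629776]
ring ((514.0903930664062, -45.449981689453125), 21.30521011352539)
sq ((482.09173583984375, -132.49122619628906), (48.012855529785156, 47.942222595214844), 88.98169708251953)
[484.58573569 111.24114882] [ 424.67048193 -182.68189614] 299.9676549139991
yaw -0.20109159481743033 [537.91528465 -52.69819272] rail [65.02451942 65.71639704] [ 124.2091547  -147.25642345]
oranges [[-172.74519632  -53.3701726 ]
 [-157.18141734 -168.58167826]] tcp [-96.18677037 -85.94594702]
sq fix [-38.76087107 -89.33527672]
```

View pics/w1c.png

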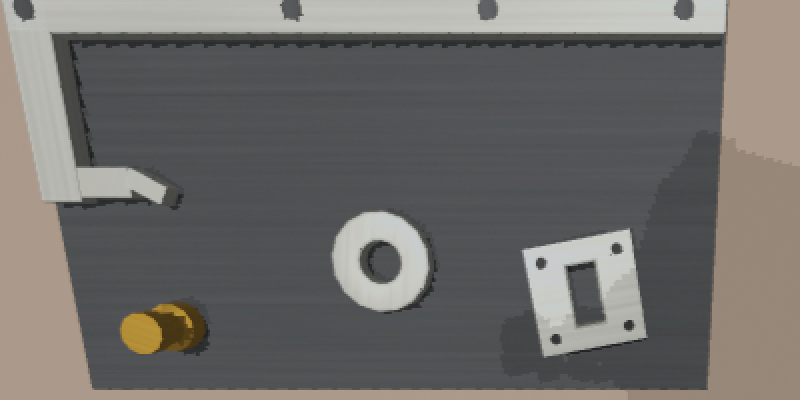

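>>> step_arm(
  targets=[
    [[0,0.3,2.6],0],
    [[0,0,2.6],0],
    [[0,0,2.6],0],
    [[0,0,2.6],0],
    [[0,0,2.6],0],
    [[0,0,2.6],0],
    [[0,0,2.6],0],
    [[0,0,2.3],0],
  ],
  claw=0.3,
)

```text
time_s: 2.87
eef_pos: [0.4258, -0.1207, 0.0249]
tool_rot: [-3.126, 0.312, 0.001]
ft_force: [0.3, -0.9, 0.8]
grip_width: 0.303
```

>>> step_arm(
  targets=[
    [[0,0,0.4],0],
    [[0,0,0.4],0],
    [[0,0,0.4],0],
    [[0.3,0,0],0],
    [[0.4,0,0],0],
    [[0.4,0,0],0],
    [[0.3,0,0],0],
    [[0,0,0],0],
  ],
)

```text
time_s: 3.53
eef_pos: [0.4415, -0.1242, 0.015]
tool_rot: [3.125, -0.313, 0.004]
ft_force: [-0.6, -0.8, -0.7]
grip_width: 0.3
```

```bash
python3 - <<'E'
from bench import robot
from h import *
wcam(robot,"w2"); print(robot.get_state()["grip_width"])
E
```

```text
tcp [ 0.441486   -0.12418342  0.01503689] toolx yaw -0.19993321007261664 tilt z [ 0.00227068 -0.00102392 -0.9999969 ] t 3.5333 F [-0.6114076  -0.8416742  -0.71706578]
0.29833657744916586
```

View pics/w2.png

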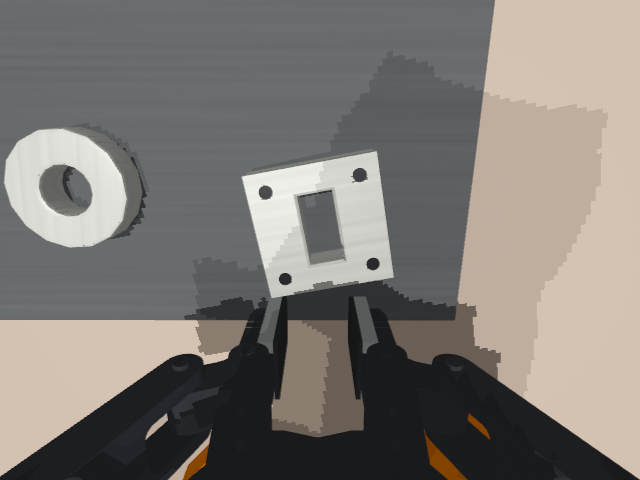

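>>> step_arm(
  targets=[
    [[0.3,0,0],0],
    [[0.4,0,0],0],
    [[0.4,0,0],0],
    [[0.4,0,0],0],
    [[0.4,0,0],0],
    [[0.4,0,0],0],
    [[0.4,0,0],0],
    [[0.3,0,0],0],
  ],
)

```text
time_s: 4.25
eef_pos: [0.4698, -0.1297, 0.0143]
tool_rot: [3.126, -0.314, 0.0]
ft_force: [0.1, 0.6, 0.1]
grip_width: 0.301
```

>>> step_arm(
  targets=[
    [[0.5,0,0],0],
    [[0.5,0,0],0],
    [[0.5,0,0],0],
    [[0.5,0,0],0],
    [[0.5,0,0],0],
    [[0.5,0,0],0],
    [[0.4,0,0],0],
    [[0.2,0,0],0],
  ],
)

```text
time_s: 4.92
eef_pos: [0.5053, -0.1369, 0.0143]
tool_rot: [3.126, -0.314, 0.001]
ft_force: [-0.4, -0.2, -0.1]
grip_width: 0.303
```

```bash
python3 - <<'E'
from bench import robot
from h import *
wcam(robot,"w3")
E
```

```text
tcp [ 0.50532248 -0.13691037  0.01433289] toolx yaw -0.20007777318142259 tilt z [ 5.45961234e-04 -2.14481813e-04 -9.99999828e-01] t 4.9167 F [-0.35998718 -0.17207063 -0.14905164]
```

View pics/w3.png

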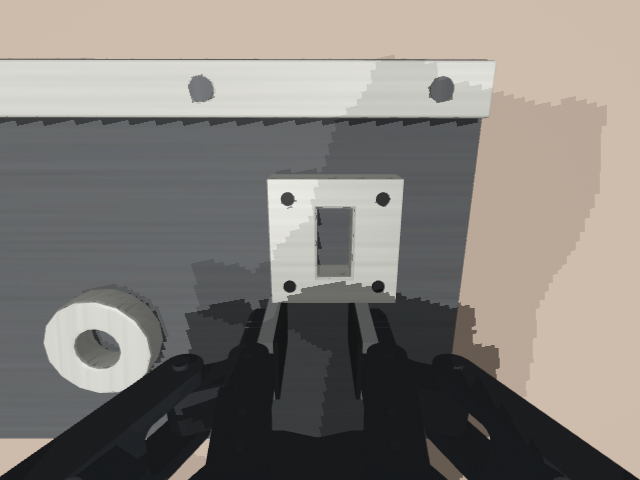

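The spacer is now square to the rail at (335,240), with both fingertips on its near face at row ~302. The rail face is at row ~118.

```bash
cat >> h.py <<'E'
O=np.array([537.9,-52.7]);YAW=-.201
M=np.array([[np.cos(YAW),-np.sin(YAW)],[np.sin(YAW),np.cos(YAW)]])
def fix(p): return (np.asarray(p)[...,:2]*1000-O)@M
def sqmeas(name):
    c=np.load(name+".npz");m=(c["pixels"].min(2)>150).astype(np.uint8)
    n,l,st,ce=cv2.connectedComponentsWithStats(m)
    for i in range(1,n):
        if st[i,4]<2000: continue
        yy,xx=np.nonzero(l==i);r=cv2.minAreaRect(fix(proj_ray(c,np.c_[xx,yy],.024)).astype(np.float32));print(ce[i].round(),r)
E
python3 -c "
from h import *
sqmeas('w3');c=np.load('w3.npz')
print(fix(proj_ray(c,[[150,118],[400,118]],.022)),fix(proj_ray(c,[[270,179],[403,179],[272,302],[397,302]],.024)))
print(fix([[.5053,-.1369]]))"
```

```text
[419. 144.] ((46.996849060058594, -141.4932861328125), (313.69635009765625, 138.27113342285156), 58.1163444519043)
[333. 231.] ((20.305103302001953, -94.16963195800781), (48.22121047973633, 48.58131790161133), 0.042831119149923325)
[ 96. 347.] ((-25.142967224121094, 2.5639572143554688), (42.452354431152344, 42.623504638671875), 46.73366165161133)
[[  64.93902265  -30.50739627]
 [  64.98273223 -116.27911032]] [[  44.39827382  -71.14399988]
 [  44.42316971 -118.30775651]
 [  -3.82314215  -70.11361932]
 [  -3.79506708 -119.30607811]]
[[-15.13320696 -89.01340375]]
```

>>> step_arm(
  targets=[
    [[0.4,0,0],0],
    [[0.4,0,0],0],
    [[0.4,0,0],0],
    [[0.4,0,0],0],
    [[0.3,0,0],0],
    [[0.2,0,0],0],
    [[0.05,0,0],0],
    [[0,0,0],0],
  ],
)

```text
time_s: 5.63
eef_pos: [0.5255, -0.1409, 0.0142]
tool_rot: [-3.126, 0.314, 0.0]
ft_force: [-0.0, -0.5, -0.5]
grip_width: 0.302
```

```bash
python3 - <<'E'
from bench import robot
from h import *
wcam(robot,"w4");print(robot.get_state()["ft_force"])
sqmeas('w4')
E
```

```text
tcp [ 0.52549293 -0.14093438  0.01419966] toolx yaw -0.20015829115625053 tilt z [-3.08116936e-04  3.16836367e-05 -9.99999952e-01] t 5.6333 F [-0.01014123 -0.5364351  -0.45718101]
[0.49157435 0.27478244 0.24944249]
[384. 125.] ((67.41746520996094, -141.23834228515625), (313.3429870605469, 138.36993408203125), 58.22148895263672)
[239. 151.] ((74.31488037109375, -60.79191589355469), (17.23033905029297, 170.1374969482422), 0.02477124333381653)
[334. 231.] ((40.92393493652344, -94.23722839355469), (48.176143646240234, 48.5134391784668), 0.026230463758111)
[ 92. 376.] ((-18.26871109008789, 7.818784713745117), (25.376140594482422, 42.9322395324707), 36.52478790283203)
```

View pics/w4.png

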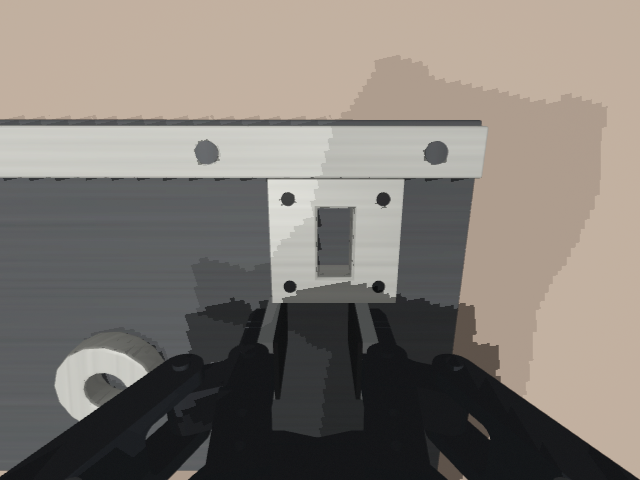

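The spacer is flush along the rail, with its top edge at row 179 touching the rail edge. A tiny press comes next, then I back off, lift, and reorient for the slide.

>>> step_arm(
  targets=[
    [[0.05,0,0],0],
    [[0.05,0,0],0],
    [[0,0,0],0],
    [[0,0,0],0],
    [[-0.3,0,0],0],
    [[-0.6,0,0],0],
    [[-0.6,0,0],0],
    [[0,0,-1],0],
  ],
)

```text
time_s: 6.35
eef_pos: [0.5092, -0.1372, 0.023]
tool_rot: [-3.125, 0.314, 0.006]
ft_force: [-1.4, -0.7, 1.0]
grip_width: 0.299
```

>>> step_arm(
  targets=[
    [[0,0,-2],0],
    [[0,0,-2],0],
    [[0,0,-2],0],
    [[1,1,0],0],
    [[1,1,0],0],
    [[1,1,0],0],
    [[1,1,0],0],
    [[0.9,0.9,0],0],
  ],
  claw=0.15,
)

```text
time_s: 7.02
eef_pos: [0.551, -0.1969, 0.0854]
tool_rot: [3.125, -0.314, 0.003]
ft_force: [0.0, -0.5, -0.8]
grip_width: 0.147
```

>>> step_arm(
  targets=[
    [[0,0,0],-0.1],
    [[0,0,0],-0.1],
    [[0,0,0],-0.1],
    [[0,0,0],-0.1],
    [[0,0,0],-0.1],
    [[0,0,0],-0.1],
    [[0,0,0],-0.1],
    [[0,0,0],-0.1],
  ],
)

```text
time_s: 7.68
eef_pos: [0.5505, -0.1961, 0.0852]
tool_rot: [2.998, 0.935, 0.002]
ft_force: [0.4, 0.2, 0.7]
grip_width: 0.152
```

>>> step_arm(
  targets=[
    [[0,0,0],-0.1],
    [[0,0,0],-0.1],
    [[0,0,0],-0.1],
    [[0,0,0],-0.1],
    [[0,0,0],-0.1],
    [[0,0,0],-0.1],
    [[0,0,0],-0.1],
    [[0,0,0],-0.07],
  ],
)

```text
time_s: 8.35
eef_pos: [0.5505, -0.1961, 0.0853]
tool_rot: [2.428, 1.992, 0.001]
ft_force: [-0.3, 0.2, -0.1]
grip_width: 0.15
```

```bash
python3 - <<'E'
from bench import robot
from h import *
wcam(robot,"w5");s=robot.get_state();print(fix(s["eef_pos"]),s["joints"],s["grip_width"])
sqmeas('w5')
E
```

```text
tcp [ 0.55048655 -0.19608367  0.0852773 ] toolx yaw 1.3742511833325732 tilt z [ 1.25424792e-03 -4.11094308e-04 -9.99999129e-01] t 8.35 F [-0.25763777  0.18978667 -0.0512161 ]
[  40.93882234 -137.99223233] [-4.68591570e-01  5.20074576e-01 -2.95353832e-01  7.54123135e-01
  1.84721672e-04  1.29754948e+00] 0.14621651753236256
[ 74. 137.] ((-91.49263000488281, -57.241729736328125), (28.475000381469727, 105.59992218017578), 0.07017263770103455)
[178.  15.] ((-25.412099838256836, -11.591204643249512), (40.232933044433594, 14.795317649841309), 0.2533884346485138)
[505. 189.] ((132.94114685058594, -162.20101928710938), (199.041748046875, 340.915771484375), 14.831269264221191)
[ 61. 401.] ((-133.79745483398438, -232.30978393554688), (158.0363311767578, 55.94426727294922), 34.42127990722656)
[317. 413.] ((42.662353515625, -242.73377990722656), (41.47911834716797, 34.68482208251953), 89.0584487915039)
```

View pics/w5.png

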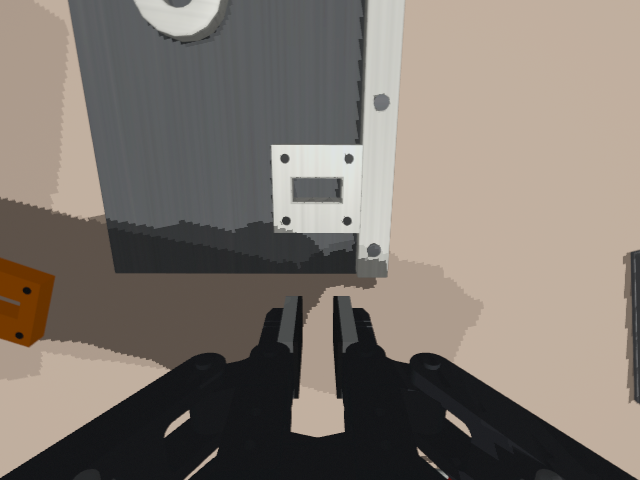

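The spacer at (317,189) is still flush with the rail face (column ~361), and the fingers are lined up behind it. I descend and push along the rail.

>>> step_arm(
  targets=[
    [[0,0,1],0],
    [[0,0,1.2],0],
    [[0,0,1.2],0],
    [[0,0,1.2],0],
    [[0,0,1.2],0],
    [[0,0,0.8],0],
    [[0,0,0.45],0],
    [[0,0,0],0],
  ],
)

```text
time_s: 9.07
eef_pos: [0.5494, -0.1956, 0.0127]
tool_rot: [-2.433, -1.985, 0.001]
ft_force: [0.6, 0.0, 1.1]
grip_width: 0.15
```

>>> step_arm(
  targets=[
    [[0.3,0,0],0],
    [[0.4,0,0],0],
    [[0.4,0,0],0],
    [[0.4,0,0],0],
    [[0.4,0,0],0],
    [[0.4,0,0],0],
    [[0.4,0,0],0],
    [[0.2,0,0],0],
  ],
)

```text
time_s: 9.73
eef_pos: [0.5561, -0.1669, 0.0139]
tool_rot: [2.433, 1.988, 0.0]
ft_force: [0.0, -1.3, 0.1]
grip_width: 0.153
```

```bash
python3 - <<'E'
from bench import robot
from h import *
wcam(robot,"w6");s=robot.get_state();print(fix(s["eef_pos"]),s["grip_width"])
sqmeas('w6')
E
```

```text
tcp [ 0.55607558 -0.16692551  0.01393381] toolx yaw 1.3702733951316604 tilt z [ 1.56543645e-04 -3.22126388e-05 -9.99999987e-01] t 9.7333 F [ 0.00532626 -1.29330948  0.12698489]
[  40.55089377 -108.04371508] 0.1494804248852208
[109.  44.] ((-25.124330520629883, -6.12989616394043), (42.84947967529297, 25.536865234375), 0.0077783712185919285)
[506. 197.] ((133.23773193359375, -70.46392059326172), (139.30160522460938, 221.72186279296875), 58.460784912109375)
```

View pics/w6.png

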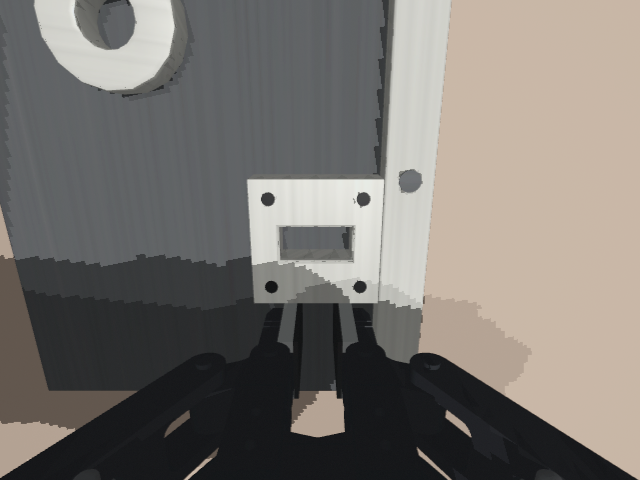

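Contact is square, and the spacer still runs along the rail face (column ~382).

>>> step_arm(
  targets=[
    [[0.4,0,0],0],
    [[0.6,0,0],0],
    [[0.6,0,0],0],
    [[0.6,0,0],0],
    [[0.6,0,0],0],
    [[0.6,0,0],0],
    [[0.6,0,0],0],
    [[0.4,0,0],0],
  ],
)

```text
time_s: 10.45
eef_pos: [0.5648, -0.1235, 0.0138]
tool_rot: [-2.432, -1.988, -0.0]
ft_force: [-0.2, -1.3, 1.4]
grip_width: 0.148
```

>>> step_arm(
  targets=[
    [[0.5,0,0],0],
    [[0.6,0,0],0],
    [[0.6,0,0],0],
    [[0.6,0,0],0],
    [[0.6,0,0],0],
    [[0.6,0,0],0],
    [[0.6,0,0],0],
    [[0.2,0,0],0],
  ],
)

```text
time_s: 11.12
eef_pos: [0.5734, -0.0812, 0.0138]
tool_rot: [-2.432, -1.988, -0.0]
ft_force: [0.3, -0.7, 1.1]
grip_width: 0.148
```

```bash
python3 - <<'E'
from bench import robot
from h import *
wcam(robot,"w7");s=robot.get_state();print(fix(s["eef_pos"]),s["grip_width"])
c=np.load("w7.npz")
E
```

```text
tcp [ 0.57342662 -0.08124905  0.01377022] toolx yaw 1.370694966632438 tilt z [ 2.54422694e-06  3.20803961e-04 -9.99999949e-01] t 11.1167 F [ 0.27824674 -0.65166966  1.05255743]
[ 40.50126708 -20.85933903] 0.1540963774514737
```

View pics/w7.png

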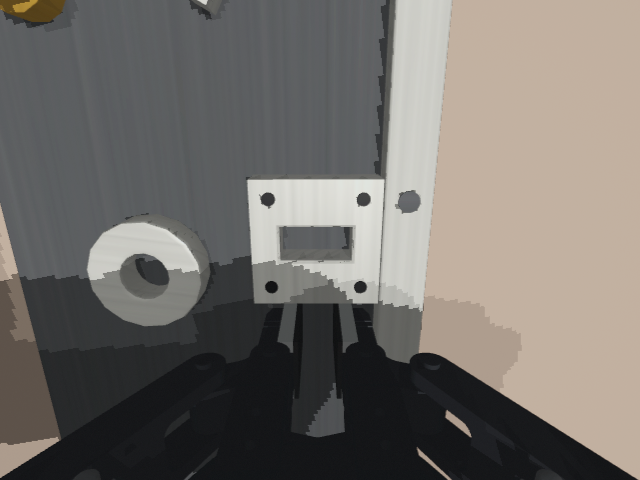

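>>> step_arm(
  targets=[
    [[0.5,0,0],0],
    [[0.6,0,0],0],
    [[0.6,0,0],0],
    [[0.6,0,0],0],
    [[0.6,0,0],0],
    [[0.6,0,0],0],
    [[0.6,0,0],0],
    [[0.3,0,0],0],
  ],
)

```text
time_s: 11.83
eef_pos: [0.5822, -0.0382, 0.0138]
tool_rot: [-2.432, -1.988, -0.0]
ft_force: [-0.4, -0.4, -0.0]
grip_width: 0.151
```

```bash
python3 - <<'E'
from bench import robot
from h import *
wcam(robot,"w8");s=robot.get_state();print(fix(s["eef_pos"]),s["grip_width"])
E
```

```text
tcp [ 0.58218838 -0.03815356  0.01375311] toolx yaw 1.3705831304288365 tilt z [-1.12715825e-05  2.74098701e-04 -9.99999962e-01] t 11.8333 F [-0.4105217  -0.38401736 -0.00941739]
[40.50920296 23.33836347] 0.1533346616314682
```

View pics/w8.png

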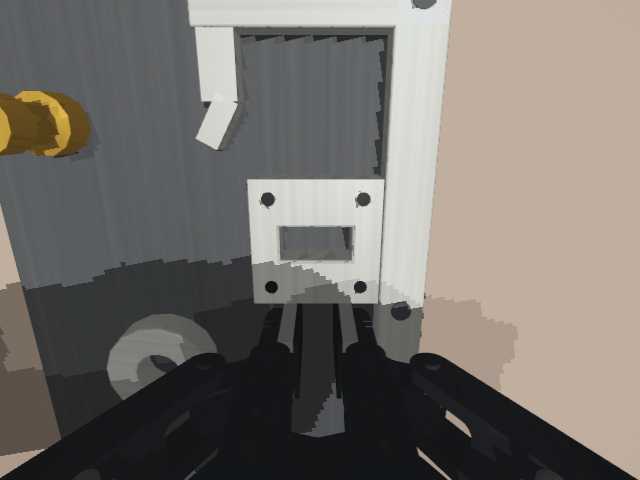

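The spacer at (316,241) is square and against the rail. Its left edge (column 248) clears the lip's inner face (column ~238). Entering the pocket now.

>>> step_arm(
  targets=[
    [[0.4,0,0],0],
    [[0.6,0,0],0],
    [[0.6,0,0],0],
    [[0.6,0,0],0],
    [[0.6,0,0],0],
    [[0.6,0,0],0],
    [[0.5,0,0],0],
    [[0.3,0,0],0],
  ],
)

```text
time_s: 12.55
eef_pos: [0.5906, 0.0028, 0.0138]
tool_rot: [-2.432, -1.988, -0.0]
ft_force: [0.9, 0.4, -0.2]
grip_width: 0.151
```

```bash
python3 - <<'E'
from bench import robot
from h import *
c=wcam(robot,"w9");s=robot.get_state();print(fix(s["eef_pos"]),s["grip_width"])
E
```

```text
tcp [0.59058817 0.00280163 0.01379159] toolx yaw 1.3704880623235456 tilt z [ 4.75543297e-05  6.82889919e-05 -9.99999997e-01] t 12.55 F [ 0.88148957  0.39873547 -0.22142498]
[40.57025224 65.2328714 ] 0.15589773730786116
```

View pics/w9.png

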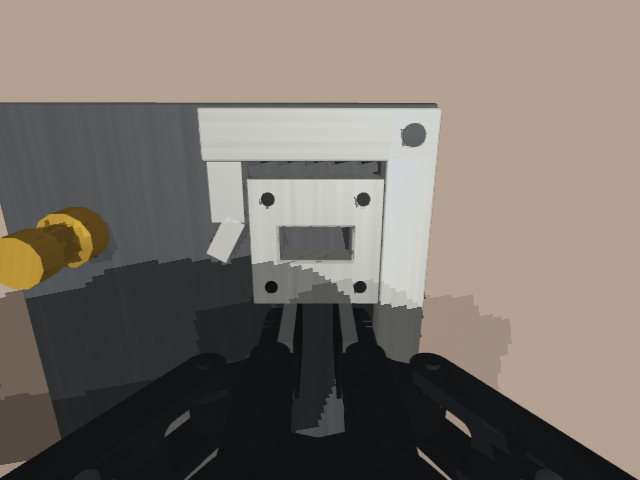

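About 5.5 mm remains before the stop (rows 160 to 179).

>>> step_arm(
  targets=[
    [[0.15,0,0],0],
    [[0.15,0,0],0],
    [[0.1,0,0],0],
    [[0.1,0,0],0],
    [[0.05,0,0],0],
    [[0.05,0,0],0],
    [[0,0,0],0],
    [[0,0,0],0],
  ],
)

```text
time_s: 13.27
eef_pos: [0.5917, 0.0078, 0.0138]
tool_rot: [-2.433, -1.987, -0.0]
ft_force: [0.1, 0.6, -0.4]
grip_width: 0.148
```

```bash
python3 - <<'E'
from bench import robot
from h import *
c=wcam(robot,"w10");s=robot.get_state();print(fix(s["eef_pos"]),s["grip_width"])
E
```

```text
tcp [0.59170279 0.007847   0.01379413] toolx yaw 1.3697569147369446 tilt z [ 1.01089609e-04  1.07461738e-04 -9.99999989e-01] t 13.2667 F [ 0.06660946  0.57268242 -0.44748749]
[40.62130958 70.05407859] 0.14778736989310848
```

View pics/w10.png

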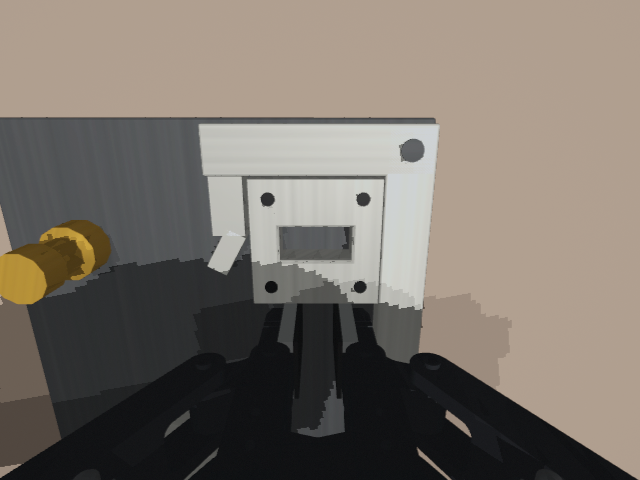

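Under 1 mm is left, so I press home gently.

>>> step_arm(
  targets=[
    [[0.05,0,0],0],
    [[0.03,0,0],0],
    [[0.03,0,0],0],
    [[0.03,0,0],0],
    [[0,0,0],0],
    [[0,0,0],0],
    [[0,0,0],0],
    [[0,0,0],0],
  ],
)

```text
time_s: 13.98
eef_pos: [0.5918, 0.0087, 0.0138]
tool_rot: [2.433, 1.987, -0.001]
ft_force: [-0.7, -4.4, 0.3]
grip_width: 0.151
```

There is a 4.4 N reaction from the stop, so it is home. I back off, lift and look.

>>> step_arm(
  targets=[
    [[-0.2,0,0],0],
    [[-0.4,0,0],0],
    [[-0.8,0,0],0],
    [[-0.8,0,0],0],
    [[-0.5,0,-0.5],0],
    [[0,0,-2],0],
    [[0,0,-2.5],0],
    [[0,0,-2.5],0],
  ],
)

```text
time_s: 14.65
eef_pos: [0.5858, -0.0178, 0.0894]
tool_rot: [-2.433, -1.985, 0.001]
ft_force: [0.2, 0.1, -0.4]
grip_width: 0.149
```

>>> step_arm(
  targets=[
    [[0,0,-2.5],0],
    [[0,0,-2],0],
    [[0,0,-1],0],
    [[0,0,0],0],
    [[0,0,0],0],
    [[0,0,0],0],
    [[0,0,0],0],
    [[0,0,0],0],
  ],
)

```text
time_s: 15.32
eef_pos: [0.5856, -0.0171, 0.1423]
tool_rot: [-2.432, -1.986, 0.003]
ft_force: [-0.7, 0.2, 0.5]
grip_width: 0.152
```

```bash
python3 - <<'E'
from bench import robot
from h import *
c=wcam(robot,"w11")
d=c["depth"]
im=c["pixels"];
t=robot.camera("top");np.savez("top1.npz",**t)
cv2.imwrite("pics/top1.png",cv2.resize(t["pixels"][180:340,260:420,::-1],(600,600),interpolation=2))
a=np.load("top0.npz")
df=np.abs(a["pixels"].astype(int)-t["pixels"]).max(2)
E
```

```text
tcp [ 0.58557899 -0.01711306  0.14228555] toolx yaw 1.3697389081839795 tilt z [-2.60553428e-03  4.45278155e-04 -9.99996506e-01] t 15.3167 F [-0.67941274  0.18724114  0.51698592]
```

View pics/w11.png

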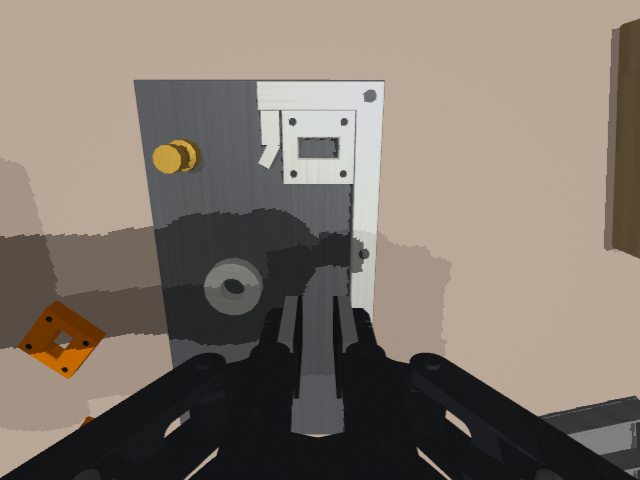

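View pics/top1.png

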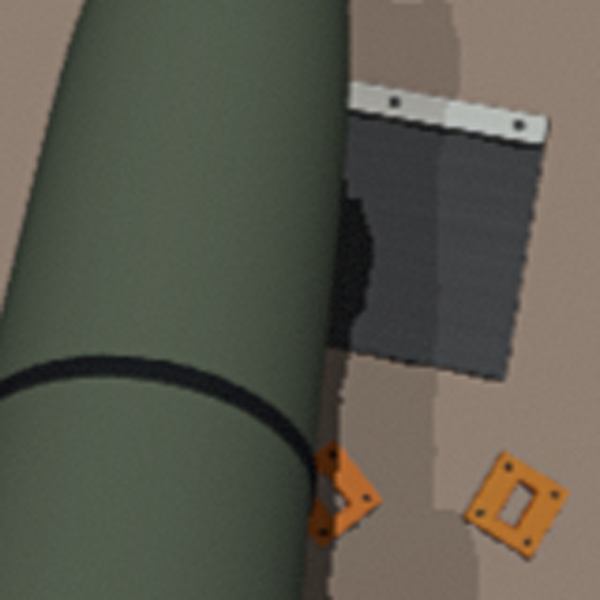

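```bash
python3 - <<'E'
from h import *
c=np.load("w11.npz")
im=cv2.imread("pics/w11.png")[70:200,240:400];cv2.imwrite("pics/w11c.png",cv2.resize(im,None,fx=4.5,fy=4.5,interpolation=2))
for n,p,z in [("sq corners",[[282,110.5],[355.5,110.5],[284,184],[353.5,184]],.024),("rail/stop in",[[283,109.5],[355.5,150]],.022),("ring",[[234,286]],.024),("adapter",[[167,159]],.046),("plate",[[134.5,80.5]],.01)]:
    print(n,fix(proj_ray(c,p,z)).round(1).tolist(), fix(proj_ray(c,p,z)).mean(0))
E
```

```text
sq corners [[16.9, 130.6], [65.1, 130.6], [16.9, 82.3], [65.2, 82.3]] [ 41.02680063 106.47520194]
rail/stop in [[17.4, 131.3], [66.1, 105.2]] [ 41.73864093 118.26086727]
ring [[-23.2, 4.9]] [-23.19472084   4.93796589]
adapter [[-53.9, 101.4]] [-53.86621697 101.43196042]
plate [[-83.7, 150.2]] [-83.71592761 150.23672811]
```

View pics/w11c.png

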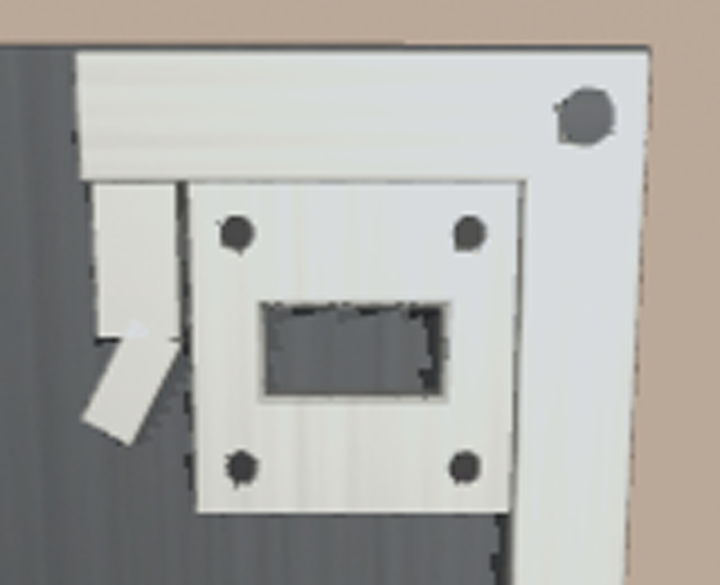

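The spacer is flush with both rail and stop, measured at fixture (41.0, 106.5) mm. The ring and adapter read where they were, within measuring error, and the fingers are clear. Handing in.

```bash
python3 -c "
from bench import robot
print(robot.get_state()['time_s'],robot.finish_job())"
```

```text
the job is handed in; nothing more can be done
15.4167 None
```

I pushed the square spacer flat against the rail with two fingertips, then slid it along the rail into the corner pocket. I handed the job in at 15.4 s; no verdict is reported.

- **At the rail:** before the slide the spacer's centre measured fixture x 40.9, y −94.2 mm. It was square to the rail.
- **In the pocket:** pressing it home gave a 4.4 N reaction from the stop. After I backed off and lifted, its centre measured about (41.0, 106.5) mm, against a seat of (41, 106), and it was square and flush with rail and stop.
- **Ring and adapter:** both read within about 3 mm of their earlier positions. I put that down to picking pixels by eye, because nothing touched them on the way.
- **Not checked:** the final top-camera view was mostly blocked by the arm, so it could not confirm the pocket. The final position rests on the wrist camera and the force reading. I did not look again at the loose bench items; the arm passed well above the bench on its way in and otherwise stayed over or right beside the plate.

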